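Seat a board in the programming jig and hold the probe head down

ROBOT

A 7-joint arm with a two-finger parallel gripper is mounted at the origin on a cart in front of the work surface, level with it; the furniture and walls round the work are solid. World frame = base frame: x ahead of the robot, y to its left, z up, the work surface at z = 0. Lengths are in m, angles in rad, forces in N, time in s.
With the tool pointing down it reaches from about 0.4 to 0.85 m from the base axis. Payload 10.4 kg.
Tool frame: the origin (TCP) lies on the centre line of the jaws, within the pads' length; the fingertips stand 22 mm ahead of it and the grasp point (between the pads) lies 3 mm ahead of it; z points along the fingers, y is the line along which they close (so a half turn about z gives the same grasp; the last joint's range is limited). The gripper opens to 87 mm and grips with 3 to 60 N. Pads are 19 mm wide; open, the fingers measure 117 mm over their backs; the gripper's body (75 mm by 190 mm) begins 51 mm behind the grasp point.
Start: joints at [1.115, 0.332, -0.065, 1.46, 0.022, 1.35, -0.088], TCP at [0.262, -0.567, 0.212] pointing down, gripper open.
Joint ranges: [-2.6, 2.6], [-0.5, 2.12], [-1.47, 1.34], [0.16, 2.42], [-1.27, 4.41], [0.06, 2.06], [-2.6, 2.6]. Speed limits (rad/s): [2.22, 2.22, 2.79, 2.79, 3.14, 3.14, 3.14].

INTERFACE

Orientations are given as a unit quaternion [x, y, z, w].
In Python, from bench import r gives the robot as it stands.
- The arm moves only by the shell command python3 jog.py FILE [FORCE], which reads ROWS from the file FILE. ROWS is a JSON object whose key "motion" holds a list of rows, 1 to 12 of them, each of 5 numbers: dx, dy, dz in m, then a turn about the tool's z in rad, then the finger opening in m; each row is the pose to reach, as a shift and turn from the pose commanded when the command began, along the tool's axes at that moment; what a row does not reach only later rows make up. A row lasts 1/10 s, in which the tool goes at most 0.05 m and 0.15 rad, less where a joint would pass 70% of its speed; a pose out of reach is approached as far as the arm can. The fingers move at their own pace and stop on an object; FORCE is the grip in N (left out, the last holds). Time passes only in rows, so rows that do not move let the fingers close. It prints the time, the measured TCP pose, the force, the opening and the grip force at its end. Input that does not fit is refused with a message, and nothing moves.
- r.read_state(): the state, without advancing time (a new reading comes with each control period).
- r.camera(name): name is "side" or "top" or "wrist"; returns a dict with "img" (420x560x3 uint8, red, green, blue), "fx", "fy", "cx", "cy" (pixels), "k1" (the pictures are not rectified: a ray, as slopes to the right and down, at radius r is drawn at 1 + k1 r^2 times it, then the intrinsics apply), "pose" (4x4, takes a point from camera to world coordinates). Camera axes: x right, y down, z forward; pixel columns grow to the right and rows downward; lengths in m; the calibration is good to about 2 mm. A picture is of the moment at which its call begins. There is no depth.
- r.close_job(): hands the job in; it is judged then, once.
The state is a dict: "time": time; "joint_positions": joint angles; "joint_vel": joint speeds; "joint_torque": joint torques, N m; "ee_pos": TCP position; "eef_rot": TCP orientation; "ft_force": force on the tool from outside, world axes, zero at the start; "torque": the same for the moment, N m; "width": finger opening in m; "grip_force": force on a finger pad.
Only numpy, scipy, OpenCV 4.12 (cv2) and the standard library are available. Lean on these libraries where they do the work, as an engineer would, in place of code of your own. Each camera call takes 0.05 s, during which the arm holds its last target. There are 200 camera calls.

TASK

On the programming jig, push the small green circuit board along the base plate into the jig's corner, square against both the back fence and the right-hand fence. Then, with the fingertips, swing the spring-loaded black probe head over and gently press it fully down so that its pins press on the board, and finish while still holding it down, because it springs open when let go. Only push: lift or grip nothing, and leave the tools and parts lying around the jig where they are.

Things in the scene. Friction and masses are not known exactly. Their poses are not given: they have to be found in the camera images.
- jig: programming jig fixed to the desk: grey metal base plate 220 (x) x 200 (y) x 10 mm with two white fences and a hinged probe head. Origin: centre of the plate's underside, at desk height; x away from the robot towards the hinge, y left, z up. A small black programmer box stands at x = 62 to 104, y = 63 to 93 mm, 25 mm high.
- corner (a point): where the faces of the two fences meet on the plate's top, at jig (45, -20, 10) mm. The fences are 12 mm thick and 6 mm high above the plate: the back one along y from -35 to +90 mm with its face at x = 45, the right-hand one along x from -5 to +45 mm with its face at y = -20.
- seat (a point): where the centre of the board's underside lies when it is seated: jig (27.5, 5, 10) mm, with the board's axes parallel to the jig's (its 50 mm sides along the back fence)
- board: loose green circuit board to be seated, 35 (x) x 50 (y) mm, solid to the touch up to 9 mm, its tallest parts 13 mm; about 30 g. Origin: centre of its underside. Black pin header along its -y end, green terminal block at its +y end. It starts on the plate, in front of and left of the corner, up to 0.45 rad from square.
- probe_head (a joint): angle of the probe head, rad: 0 = fully down (hard stop), 1.8 = open, leaning 13 degrees back away from the robot, as at the start. Turns about the jig's y through point head_hinge. A spring drives it open: 1 to 3 N at the press bar on the way, 5 N at the bottom with the pins pressing on the board.
- head_hinge (a point): middle of the head's hinge axis, jig (75, 0, 33) mm; the axis lies along the jig's y. Steel hinge cheeks stand at jig x = 62 to 92, y = 31 to 52 mm on both sides, 42 mm high.
- press_bar (a point): on the red round press bar (15 mm thick, 56 mm long) at the free end of the head, 104 mm from the hinge axis, on the back of the head, 7.5 mm above its middle plane. The back faces up when the head is down (this point is then 40 mm above the desk) and away from the robot when it is open.
- head_back (a point): on the bare back face of the head, 80 mm from the hinge axis and 4 mm above its middle plane; the place to push. The head is a black plate 56 mm wide, 8 mm thick, 112 mm long from axis to end. A small green wiring board and grey socket stand up to 12 mm off its middle plane, 23 to 57 mm from the axis; 58 to 95 mm is bare.
- probe_pins: row of six thin sprung brass pins under the head's yellow pin block; origin: middle of the row, at the tips. With the head down they meet the header of a seated board and give 2.5 mm against about 4 N.
- next_board: bystander: a smaller green circuit board, 30 x 42 x 13 mm, on the desk left of the jig; origin under its centre
- side_cutter: bystander: side cutter with red handles, 44 x 117 x 10 mm, on the desk right of the jig; origin under its centre, long along its y
- tweezers: bystander: steel tweezers, 12 x 118 x 8 mm, on the desk right of the side cutter; origin under the centre, long along y
- marker: bystander: black marker pen, 18 x 136 x 19 mm, on the desk left of the jig; origin under the centre, long along y
- printed_clip: bystander: orange printed clip, 16 x 32 x 10 mm, on the desk right of the jig; origin under the centre

How it is judged:
By the outcome, as a careful person would: the job done as asked, in the order asked, and still so for the second after the job is handed in, while the arm keeps its last pose, push and grip.
It also fails if it takes over 64 s, if anything falls off the work surface, if the arm or the gripper's body presses on something with over 40 N, if the wrist force passes 120 N, or if a joint passes its speed limit or range.

## Working session

There is one attempt and no reset: what is moved stays moved. The work goes in short steps, Python scripts to look and compute and a shell command to move; the robot and the scene stay as the last step left them, time stands still between calls to the robot, and variables do not carry over. Pictures are saved under pics/ and viewed, at most 10 in all, crops included, and the job is handed in when it is done.

```bash
ls; mkdir -p pics; cat > h.py <<'E'
import numpy as np, cv2
from bench import r
from scipy.spatial.transform import Rotation as R
def shot(name,save=None):
    c=r.camera(name)
    if save: cv2.imwrite('pics/'+save,cv2.cvtColor(c['img'],cv2.COLOR_RGB2BGR))
    return c
def ray(c,uv):
    K=np.array([[c['fx'],0,c['cx']],[0,c['fy'],c['cy']],[0,0,1]],float)
    n=cv2.undistortPoints(np.array(uv,float).reshape(-1,1,2),K,np.array([c['k1'],0,0,0,0.]))[:,0]
    d=np.c_[n,np.ones(len(n))]@np.array(c['pose'])[:3,:3].T
    return np.array(c['pose'])[:3,3],d
def onz(c,uv,z):
    o,d=ray(c,uv); return o+d*((z-o[2])/d[:,2])[:,None]
def proj(c,P):
    T=np.linalg.inv(np.array(c['pose'])); P=np.atleast_2d(P)@T[:3,:3].T+T[:3,3]
    n=P[:,:2]/P[:,2:]; s=1+c['k1']*(n**2).sum(1,keepdims=True); n=n*s
    return n*[c['fx'],c['fy']]+[c['cx'],c['cy']]
def tri(c1,u1,c2,u2):
    o1,d1=ray(c1,u1);o2,d2=ray(c2,u2);out=[]
    for a,b in zip(d1,d2):
        A=np.c_[a,-b];t=np.linalg.lstsq(A,o2-o1,rcond=None)[0]
        out.append((o1+a*t[0]+o2+b*t[1])/2)
    return np.array(out)
E
python3 - <<'E'
from h import *
s=r.read_state();print(s['time'],s['ee_pos'],s['eef_rot'],s['ft_force'],s['width'])
for n in('top','side'):
    c=shot(n,n+'0.png');print(n,np.round(c['pose'],3).tolist(),c['fx'],c['k1'])
E
```

```text
bench.py
jog.py
pics
0.0 [ 0.26193491 -0.56701728  0.21137264] [ 9.76680366e-01  2.14697361e-01 -1.94675788e-04 -6.84561194e-04] [-0.29049239 -0.56638634  0.32273432] 0.086811653482368
top [[0.011, -0.992, 0.129, 0.39], [-1.0, -0.01, 0.014, 0.082], [-0.012, -0.129, -0.992, 1.102], [0.0, 0.0, 0.0, 1.0]] 504.0887880147065 0.018023114455949518
side [[0.999, -0.004, -0.043, 0.539], [0.036, -0.471, 0.882, -0.653], [-0.023, -0.882, -0.47, 0.439], [0.0, 0.0, 0.0, 1.0]] 438.0675929544604 -0.0997997543735149
```

View pics/top0.png

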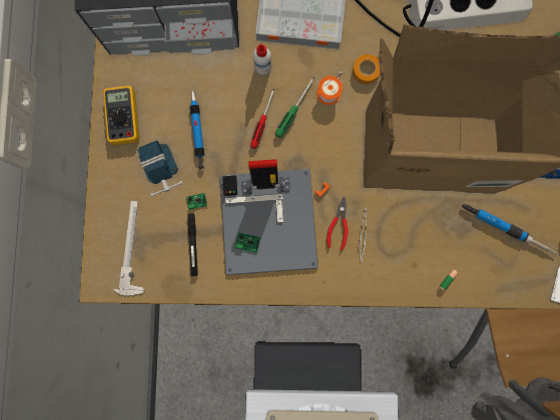

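View pics/side0.png

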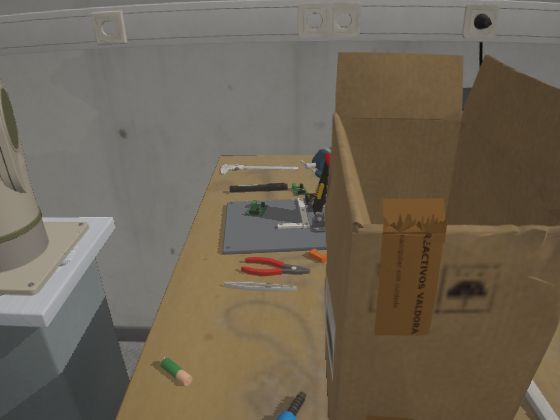

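The top view shows the jig plate (corners about (222,174), (312,170), (316,268), (225,273)), the open head at (264,172) and the board at (246,243). The side view shows the plate around (275,225), partly hidden by the box.

```bash
cat > m.py <<'E'
from h import *
def plate(c):
    hsv=cv2.cvtColor(c['img'],cv2.COLOR_RGB2HSV)
    return hsv
E
python3 - <<'E'
from h import *
c=shot('top')
im=c['img'];hsv=cv2.cvtColor(im,cv2.COLOR_RGB2HSV)
roi=np.zeros(im.shape[:2],np.uint8);roi[150:285,212:325]=1
print(hsv[260,290],hsv[200,300],hsv[290,290],hsv[220,220])
m=((hsv[...,1]<70)&(hsv[...,2]<140)&(roi>0)).astype(np.uint8)
m=cv2.morphologyEx(m,cv2.MORPH_CLOSE,np.ones((9,9)));m=cv2.morphologyEx(m,cv2.MORPH_OPEN,np.ones((25,25)))
k=max(cv2.findContours(m,0,2)[0],key=cv2.contourArea)
rc=cv2.minAreaRect(k);b=cv2.boxPoints(rc);print(rc)
print(np.round(onz(c,b,0.01),4))
P=onz(c,b,.01);print(P.mean(0))
g=((hsv[...,0]>45)&(hsv[...,0]<85)&(hsv[...,1]>90)&(roi>0)).astype(np.uint8);g[:220]=0
k=max(cv2.findContours(cv2.morphologyEx(g,cv2.MORPH_CLOSE,np.ones((5,5))),0,2)[0],key=cv2.contourArea)
rc=cv2.minAreaRect(k);print(rc,onz(c,cv2.boxPoints(rc),.019))
s=r.read_state();Rt=R.from_quat(s['eef_rot']).as_matrix();print(np.round(Rt,3))
for d in ([.38,.02,.35],[.45,.05,.35]):print(np.round(Rt.T@(np.array(d)-s['ee_pos']),3))
E
```

```text
[120   5 111] [120   7 111] [ 18 116 147] [ 17 114 150]
((268.0402526855469, 219.6642303466797), (103.32555389404297, 92.01298522949219), 86.53176879882812)
[[0.6208 0.2281 0.01  ]
 [0.6351 0.0253 0.01  ]
 [0.4088 0.0112 0.01  ]
 [0.3948 0.2087 0.01  ]]
[0.51487761 0.11833295 0.01      ]
((247.11514282226562, 242.33425903320312), (22.410999298095703, 16.03997802734375), 12.994616508483887) [[0.45117797 0.1893788  0.019     ]
 [0.48493394 0.18234921 0.019     ]
 [0.47452331 0.1350474  0.019     ]
 [0.44086763 0.14225288 0.019     ]]
[[ 0.908  0.419 -0.   ]
 [ 0.419 -0.908  0.001]
 [-0.    -0.001 -1.   ]]
[ 0.353 -0.484 -0.138]
[ 0.429 -0.481 -0.138]
```

```bash
echo '{"motion": [[0.03, -0.04, -0.05, 0, 0.014], [0.06, -0.08, -0.10, 0.1, 0.014], [0.4, -0.539, -0.12, 0.36, 0.014], [0.4, -0.539, -0.12, 0.36, 0.014], [0.4, -0.539, -0.12, 0.36, 0.014], [0.4, -0.539, -0.12, 0.36, 0.014], [0.4, -0.539, -0.12, 0.36, 0.014], [0.4, -0.539, -0.12, 0.36, 0.014], [0.4, -0.539, -0.12, 0.36, 0.014], [0.4, -0.539, -0.12, 0.36, 0.014], [0.4, -0.539, -0.12, 0.36, 0.014], [0.4, -0.539, -0.12, 0.36, 0.014]]}' > next.json && python3 jog.py next.json 10
python3 -c "
from h import *
s=r.read_state();print(s['time'],s['ee_pos'])"
```

```text
time: 1.35
ee_pos: [0.3782, -0.0083, 0.3239]
eef_rot: [0.999, 0.036, 0.0, 0.0]
ft_force: [1.5, -0.3, 0.5]
width: 0.0145
grip_force: 0.0
1.35 [ 0.37819614 -0.00825925  0.32390478]
```

```bash
echo '{"motion": [[0.02, -0.05, 0, 0, 0.014], [0.027, -0.096, 0, 0, 0.014], [0.027, -0.096, 0, 0, 0.014], [0.027, -0.096, 0, 0, 0.014], [0.027, -0.096, 0, 0, 0.014]]}' > next.json && python3 jog.py next.json
python3 - <<'E'
from h import *
c=shot('wrist','w0.png');print(np.round(c['pose'],3).tolist(),c['fx'],c['k1'])
E
```

```text
time: 1.85
ee_pos: [0.3983, 0.0862, 0.3236]
eef_rot: [0.999, 0.036, -0.0, 0.0]
ft_force: [0.4, -0.3, 0.3]
width: 0.0139
grip_force: 0.0
[[0.072, -0.95, -0.304, 0.482], [-0.997, -0.068, -0.022, 0.092], [-0.0, 0.305, -0.952, 0.497], [0.0, 0.0, 0.0, 1.0]] 313.93251867066715 -0.06296515976529003
```

View pics/w0.png

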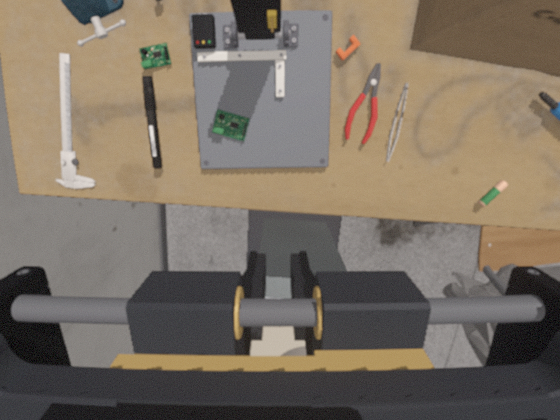

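The wrist view shows the board at (231,125), the fence corner near (275,62), the head above it at (258,15), and the jig square to the image. Going closer for measurement.

```bash
echo '{"motion": [[0.015, -0.004, 0.045, 0, 0.014], [0.03, -0.007, 0.09, 0, 0.014], [0.042, -0.010, 0.135, 0, 0.014], [0.05, -0.011, 0.16, 0, 0.014], [0.05, -0.011, 0.16, 0, 0.014], [0.05, -0.011, 0.16, 0, 0.014]]}' > next.json && python3 jog.py next.json
python3 - <<'E'
from h import *
c=shot('wrist','w1.png');np.save('w1.npy',c,allow_pickle=True);c=shot('top');np.save('t1.npy',c,allow_pickle=True)
E
```

```text
time: 2.5
ee_pos: [0.4474, 0.1013, 0.1643]
eef_rot: [0.999, 0.036, -0.0, -0.0]
ft_force: [-0.2, 0.3, 0.4]
width: 0.0141
grip_force: 0.0
```

View pics/w1.png

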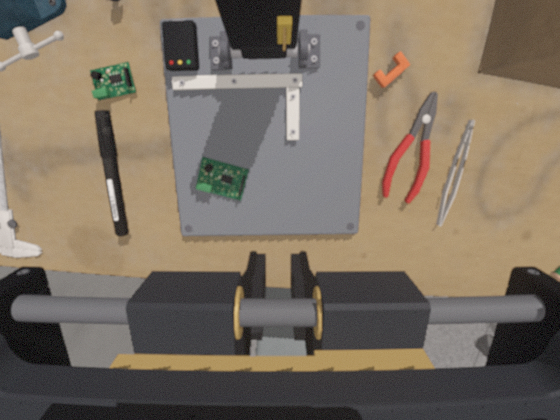

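The close view shows the board at (221,179), the back fence from (173,84) to (301,80), the right fence down to (293,139), and the plate corners at (188,229) and (351,226).

```bash
cat >> h.py <<'E'
def masks(c):
    hsv=cv2.cvtColor(c['img'],cv2.COLOR_RGB2HSV).astype(int)
    g=((hsv[...,0]>40)&(hsv[...,0]<90)&(hsv[...,1]>90)).astype(np.uint8)
    w=((hsv[...,1]<45)&(hsv[...,2]>165)).astype(np.uint8)
    return g,w
def blob(m,box):
    k=np.zeros_like(m);x0,y0,x1,y1=box;k[y0:y1,x0:x1]=m[y0:y1,x0:x1]
    k=cv2.morphologyEx(k,cv2.MORPH_CLOSE,np.ones((5,5),np.uint8))
    return max(cv2.findContours(k,0,1)[0],key=cv2.contourArea)[:,0].astype(float)
def rect(P):
    (cx,cy),_,_=q=cv2.minAreaRect((P[:,:2]*1000).astype(np.float32));b=cv2.boxPoints(q)/1000
    return b
E
python3 - <<'E'
from h import *
c=np.load('w1.npy',allow_pickle=True).item();t=np.load('t1.npy',allow_pickle=True).item()
g,w=masks(c);kb=blob(g,(160,130,270,225));kw=blob(w,(165,55,315,150))
for z in (.012,.019):
    b=rect(onz(c,kb,z));print('board',z,b.round(4).tolist(),b.mean(0))
W=onz(c,kw,.016);print('fence extents n',len(W))
for yaw in (.05,.06,.065,.07,.075,.08,.09):
    M=np.array([[np.cos(yaw),np.sin(yaw)],[-np.sin(yaw),np.cos(yaw)]]);Q=W[:,:2]@M.T
    print(yaw,Q.min(0),Q.max(0))
yaw=.07;M=np.array([[np.cos(yaw),np.sin(yaw)],[-np.sin(yaw),np.cos(yaw)]]);Q=W[:,:2]@M.T
far=Q[Q[:,0]>Q[:,0].max()-.006];print('back edge slope',np.polyfit(far[:,1],far[:,0],1))
mid=Q[(Q[:,1]>Q[:,1].min()+.035)&(Q[:,0]<Q[:,0].max()-.008)];print('front edge',np.polyfit(mid[:,1],mid[:,0],1),mid[:,0].mean())
rl=Q[(Q[:,1]<Q[:,1].min()+.02)&(Q[:,0]<Q[:,0].max()-.018)&(Q[:,0]>Q[:,0].min()+.004)]
h=rl[:,1]>Q[:,1].min()+.010
print('right faces',[ (np.polyfit(rl[s,0],rl[s,1],1),rl[s,1].mean()) for s in(h,~h)])
gt,wt=masks(t);kt=blob(gt,(232,228,262,255))
print('tri board',tri(c,[kb.mean(0)],t,[kt.mean(0)]))
E
```

```text
board 0.012 [[0.4415999948978424, 0.14180000126361847], [0.47450000047683716, 0.13510000705718994], [0.48410001397132874, 0.1826999932527542], [0.451200008392334, 0.18930000066757202]] [0.46286774 0.16221982]
board 0.019 [[0.44350001215934753, 0.14100000262260437], [0.4756999909877777, 0.13449999690055847], [0.4851999878883362, 0.181099995970726], [0.453000009059906, 0.1876000016927719]] [0.46434444 0.16104266]
fence extents n 380
0.05 [0.51317842 0.05830727] [0.57435627 0.18393966]
0.06 [0.51386462 0.05265871] [0.5749719  0.17831333]
0.065 [0.51418846 0.04983242] [0.57525816 0.17549344]
0.07 [0.51449944 0.04700488] [0.57553004 0.17266916]
0.075 [0.51478306 0.04417617] [0.57579158 0.16984057]
0.08 [0.51501312 0.04134636] [0.576404   0.16700773]
0.09 [0.51543459 0.0356837 ] [0.57779382 0.1613296 ]
back edge slope [-0.0099541   0.57522006]
front edge [-0.01961171  0.56630358] 0.563766756065767
right faces [(array([0.00996991, 0.055784  ]), np.float64(0.06115325136077472)), (array([0.02006925, 0.03854726]), np.float64(0.04935644332276643))]Traceback (most recent call last):
  File "<stdin>", line 16, in <module>
  File "h.py", line 33, in blob
    return max(cv2.findContours(k,0,1)[0],key=cv2.contourArea)[:,0].astype(float)
           ~~~^^^^^^^^^^^^^^^^^^^^^^^^^^^^^^^^^^^^^^^^^^^^^^^^
ValueError: max() iterable argument is empty
```

```bash
echo '{"motion": [[-0.012, -0.030, 0, -0.01, 0.016], [-0.022, -0.057, 0.02, -0.01, 0.016], [-0.022, -0.057, 0.06, -0.01, 0.016], [-0.022, -0.057, 0.09, -0.01, 0.016], [-0.022, -0.057, 0.11, -0.01, 0.016], [-0.022, -0.057, 0.11, -0.01, 0.016], [-0.022, -0.057, 0.11, -0.01, 0.016]]}' > next.json && python3 jog.py next.json
cat >> h.py <<'E'
YAW=.081;O=np.array([.5117,.118,0]);RJ=R.from_euler('z',YAW).as_matrix()
def jig():
    s=r.read_state();Rt=R.from_quat(s['eef_rot']).as_matrix()
    print('t',s['time'],'tip jig mm',(1000*(RJ.T@(s['ee_pos']-O)-[0,0,.022])).round(1),'toolyaw-jig',round(np.arctan2(Rt[1,0],Rt[0,0])-YAW,4),'z',Rt[:,2].round(3),'F',np.round(RJ.T@s['ft_force'],1),'w',round(s['width'],4))
E
python3 -c "from h import *;jig()"
```

```text
time: 3.3
ee_pos: [0.4222, 0.1573, 0.0553]
eef_rot: [0.999, 0.041, 0.001, 0.0]
ft_force: [1.4, 0.1, -0.2]
width: 0.0161
grip_force: 0.0
t 3.3 tip jig mm [-86.   46.4  33.3] toolyaw-jig 0.0015 z [ 0.002 -0.    -1.   ] F [ 1.4  0.  -0.2] w 0.0161
```

```bash
echo '{"motion": [[0, 0, 0.01, 0, 0.016], [0, 0, 0.0195, 0, 0.016], [0, 0, 0.0195, 0, 0.016], [0.01, 0, 0.0195, 0, 0.016], [0.018, 0, 0.0195, 0, 0.016], [0.026, 0, 0.0195, 0, 0.016], [0.034, 0, 0.0195, 0, 0.016], [0.042, 0, 0.0195, 0, 0.016], [0.05, 0, 0.0195, 0, 0.016], [0.05, 0, 0.0195, 0, 0.016]]}' > next.json && python3 jog.py next.json
python3 - <<'E'
from h import *
jig();c=shot('wrist','w2.png')
E
```

```text
time: 4.3
ee_pos: [0.4722, 0.1615, 0.0343]
eef_rot: [0.999, 0.041, 0.0, -0.0]
ft_force: [0.1, -0.2, -0.4]
width: 0.0161
grip_force: 0.0
t 4.3 tip jig mm [-35.9  46.6  12.3] toolyaw-jig 0.0013 z [ 0.     0.001 -1.   ] F [ 0.1 -0.2 -0.4] w 0.0161
```

View pics/w2.png

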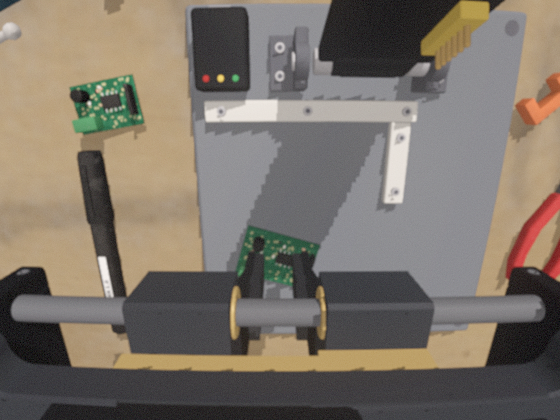

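The board now lies under the fingers with its far edge from (248,228) to (320,241), still skewed. Measuring the contact.

```bash
python3 - <<'E'
from h import *
c=shot('wrist');b=lambda uv,z:(1000*((onz(c,uv,z)-O)@RJ)).round(1)
print(b([(248,228),(320,241),(238,270),(386,204),(395,123),(205,120)],.012))
s=r.read_state();p=np.array(s['ee_pos']);Rt=R.from_quat(s['eef_rot']).as_matrix()
P=[p+Rt@[x,y,.022] for y in(-.023,-.008,.008,.023) for x in (-.0095,.0095)]
print(proj(c,P).round(0).tolist())
E
```

```text
[[-24.2  66.6  12. ]
 [-33.4  18.3  12. ]
 [-55.4  74.4  12. ]
 [ -7.4 -23.8  12. ]
 [ 43.8 -24.2  12. ]
 [ 45.   90.8  12. ]]
[[244.0, 259.0], [243.0, 233.0], [266.0, 259.0], [266.0, 233.0], [290.0, 259.0], [290.0, 233.0], [311.0, 259.0], [312.0, 233.0]]
```

```bash
python3 - <<'E'
from h import *
im=cv2.imread('pics/w2.png')[205:325,200:360]
cv2.imwrite('pics/w2c.png',cv2.resize(im,None,fx=5,fy=5,interpolation=cv2.INTER_CUBIC))
E
```

```text
(no output)
```

View pics/w2c.png

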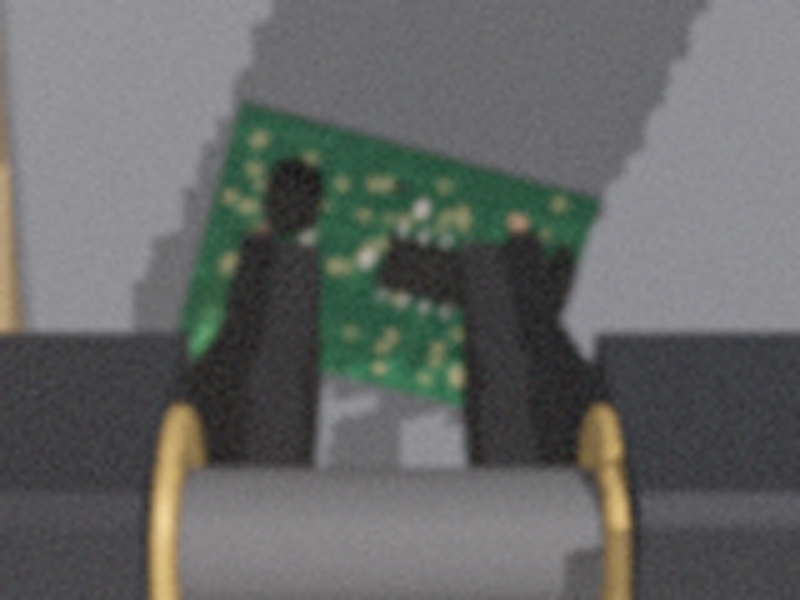

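The zoom shows the fingers standing over the unmoved board (far edge (249,226) to (320,244), near edge about row 281): the tips are higher than stated and passed above it. I back off and feel for the plate.

```bash
echo '{"motion": [[-0.025, 0, 0, 0, 0.016], [-0.05, 0, 0, 0, 0.016], [-0.05, 0, 0, 0, 0.016], [-0.05, 0, 0.002, 0, 0.016], [-0.05, 0, 0.004, 0, 0.016], [-0.05, 0, 0.004, 0, 0.016]]}' > next.json && python3 jog.py next.json; python3 -c "from h import *;jig()"
```

```text
time: 5.0
ee_pos: [0.4217, 0.1573, 0.03]
eef_rot: [0.999, 0.041, -0.0, -0.0]
ft_force: [-0.3, 1.3, 0.5]
width: 0.0159
grip_force: 0.0
t 5.0 tip jig mm [-86.5  46.4   8. ] toolyaw-jig 0.0015 z [-0.  0. -1.] F [-0.2  1.4  0.5] w 0.0159
```

```bash
echo '{"motion": [[0, 0, 0.002, 0, 0.016], [0, 0, 0.003, 0, 0.016], [0, 0, 0.003, 0, 0.016]]}' > next.json && python3 jog.py next.json; python3 - <<'E'
from h import *
jig();c=shot('side','s1.png')
s=r.read_state();p=np.array(s['ee_pos']);Rt=R.from_quat(s['eef_rot']).as_matrix()
print(proj(c,[p+Rt@[0,y,z] for z in (.022,0) for y in (-.015,.015)]).round(1))
x,y=proj(c,[p])[0].astype(int);im=cv2.imread('pics/s1.png')[y-60:y+60,x-80:x+80];print(x-80,y-60)
cv2.imwrite('pics/s1c.png',cv2.resize(im,None,fx=5,fy=5,interpolation=cv2.INTER_CUBIC))
E
```

```text
time: 5.3
ee_pos: [0.4213, 0.1573, 0.027]
eef_rot: [0.999, 0.041, -0.0, -0.0]
ft_force: [0.1, 0.4, 0.7]
width: 0.0161
grip_force: 0.0
t 5.3 tip jig mm [-86.9  46.5   5. ] toolyaw-jig 0.0019 z [-0.  0. -1.] F [0.2 0.4 0.7] w 0.0161
[[237.6 210. ]
 [237.2 216.7]
 [236.9 200.8]
 [236.5 207.3]]
156 143
```

View pics/s1c.png

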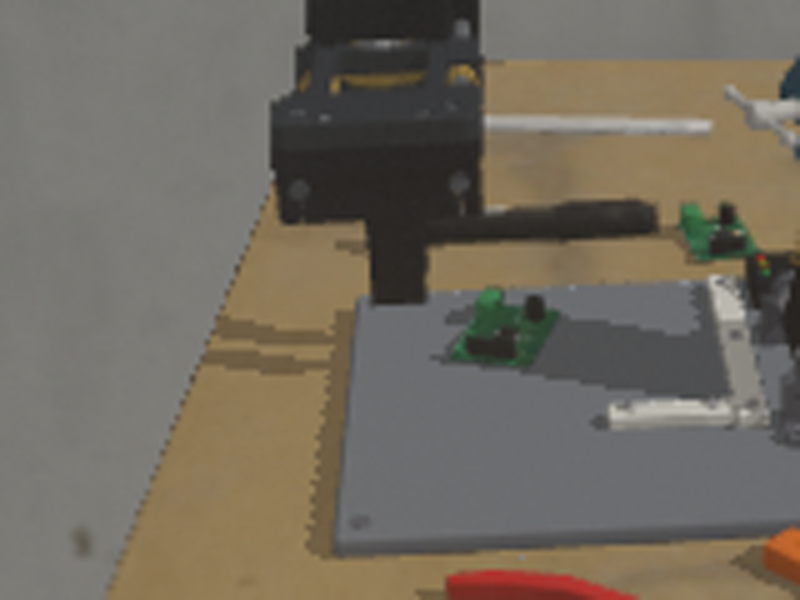

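The side crop shows the tip end at about (235,203), against (237,217) expected: the tips are about 30 mm higher than stated at this opening, with the same offset seen from the wrist. I feel down for the plate.

```bash
echo '{"motion": [[0, 0, 0.008, 0, 0.016], [0, 0, 0.014, 0, 0.016], [0, 0, 0.016, 0, 0.016], [0, 0, 0.016, 0, 0.016]]}' > next.json && python3 jog.py next.json; python3 - <<'E'
from h import *
jig();c=shot('side','s2.png')
m=c['img'][150:260,205:270].max(2)<55
print(m[:, 18:42].sum(1).tolist())
E
```

```text
time: 5.75
ee_pos: [0.4209, 0.1572, 0.0107]
eef_rot: [0.999, 0.041, -0.001, 0.0]
ft_force: [0.1, 0.5, 0.1]
width: 0.016
grip_force: 0.0
t 5.75 tip jig mm [-87.3  46.4 -11.3] toolyaw-jig 0.002 z [-0.001 -0.    -1.   ] F [0.1 0.5 0.1] w 0.016
[24, 24, 24, 24, 24, 24, 24, 24, 23, 7, 3, 16, 18, 19, 18, 5, 0, 2, 8, 4, 0, 0, 0, 1, 0, 5, 24, 24, 24, 24, 24, 24, 24, 24, 24, 24, 24, 23, 23, 24, 24, 24, 24, 24, 19, 11, 11, 11, 11, 11, 11, 10, 10, 10, 10, 10, 10, 10, 10, 10, 8, 0, 0, 0, 0, 0, 0, 0, 0, 0, 0, 0, 0, 0, 0, 0, 0, 0, 0, 0, 0, 0, 0, 0, 0, 0, 0, 0, 0, 0, 0, 0, 0, 0, 0, 0, 0, 0, 0, 0, 0, 0, 0, 0, 0, 0, 0, 0, 0, 0]
```

```bash
echo '{"motion": [[0, 0, 0.003, 0, 0.016], [0, 0, 0.005, 0, 0.016], [0, 0, 0.006, 0, 0.016], [0, 0, 0.006, 0, 0.016]]}' > next.json && python3 jog.py next.json; echo '{"motion": [[0, 0, 0.002, 0, 0.016], [0, 0, 0.002, 0, 0.016]]}' > next.json && python3 jog.py next.json |grep -E 'pos|force'; echo '{"motion": [[0, 0, 0.0015, 0, 0.016], [0, 0, 0.0015, 0, 0.016]]}' > next.json && python3 jog.py next.json|grep -E 'pos|force'
```

```text
time: 6.2
ee_pos: [0.4212, 0.1572, 0.0051]
eef_rot: [0.999, 0.041, -0.0, 0.0]
ft_force: [-0.1, 0.7, 0.2]
width: 0.0161
grip_force: 0.0
ee_pos: [0.4213, 0.1572, 0.0031]
ft_force: [-1.1, 0.1, -0.6]
grip_force: 0.0
ee_pos: [0.4213, 0.1572, 0.0016]
ft_force: [-0.4, -1.0, 0.3]
grip_force: 0.0
```

```bash
for i in 1 ; do echo '{"motion": [[0, 0, 0.0015, 0, 0.016], [0, 0, 0.0015, 0, 0.016]]}' > next.json && python3 jog.py next.json|grep -E 'pos|ft'; done; echo '{"motion": [[0, 0, 0.0015, 0, 0.016], [0, 0, 0.0015, 0, 0.016]]}' > next.json && python3 jog.py next.json|grep -E 'pos|ft'; echo '{"motion": [[0, 0, 0.0015, 0, 0.016], [0, 0, 0.0015, 0, 0.016]]}' > next.json && python3 jog.py next.json|grep -E 'pos|ft'
python3 - <<'E'
from h import *
c=shot('side');m=c['img'][150:260,205:270].max(2)<55
print(m[45:75, 18:42].sum(1).tolist())
E
```

```text
ee_pos: [0.4213, 0.1572, 0.0002]
ft_force: [-0.3, 0.2, 0.8]
ee_pos: [0.4215, 0.1572, -0.0001]
ft_force: [-9.1, -3.4, 26.6]
ee_pos: [0.4215, 0.1573, -0.0002]
ft_force: [-18.8, -7.4, 55.6]
[24, 24, 24, 24, 21, 11, 11, 11, 11, 11, 11, 11, 11, 11, 10, 11, 11, 10, 10, 10, 3, 0, 0, 0, 0, 0, 0, 0, 0, 0]
```

```bash
echo '{"motion": [[0, 0, -0.004, 0, 0.016], [0, 0, -0.0065, 0, 0.016], [0, 0, -0.0065, 0, 0.016]]}' > next.json && python3 jog.py next.json; python3 -c "
import re;s=open('h.py').read().replace('-[0,0,.022]','+[0,0,.010]');open('h.py','w').write(s)
from h import *;jig()"
```

```text
time: 7.55
ee_pos: [0.4215, 0.1572, 0.0039]
eef_rot: [0.999, 0.041, 0.0, 0.0]
ft_force: [-0.2, 0.3, -0.1]
width: 0.0157
grip_force: 0.0
t 7.55 tip jig mm [-86.7  46.4  13.9] toolyaw-jig 0.0017 z [ 0. -0. -1.] F [-0.2  0.3 -0.1] w 0.0157
```

```bash
echo '{"motion": [[0.008, 0, 0, 0, 0.016], [0.016, 0, 0, 0, 0.016], [0.022, 0, 0, 0, 0.016], [0.028, 0, 0, 0, 0.016], [0.034, 0, 0, 0, 0.016], [0.040, 0, 0, 0, 0.016], [0.046, 0, 0, 0, 0.016], [0.052, 0, 0, 0, 0.016], [0.052, 0, 0, 0, 0.016]]}' > next.json && python3 jog.py next.json
python3 - <<'E'
from h import *
jig();c=shot('wrist','w3.png');im=cv2.imread('pics/w3.png')[90:330,190:350]
g,w=masks(c);k=blob(g,(200,100,340,300));P=1000*((onz(c,k,.012)-O)@RJ)
print(P.max(0),P.min(0));print(P[::max(1,len(P)//16)].round(0)[:,:2].tolist())
E
```

```text
time: 8.45
ee_pos: [0.474, 0.1616, 0.0038]
eef_rot: [0.999, 0.041, 0.0, -0.0]
ft_force: [-0.9, -0.3, 0.2]
width: 0.0158
grip_force: 0.0
t 8.45 tip jig mm [-34.1  46.5  13.8] toolyaw-jig 0.0014 z [ 0.  0. -1.] F [-0.9 -0.2  0.2] w 0.0158
[11.94284945 76.52351887 12.        ] [-25.22676861  26.80321531  12.        ]
[[12.0, 57.0], [11.0, 67.0], [10.0, 76.0], [-1.0, 76.0], [-12.0, 76.0], [-23.0, 75.0], [-24.0, 65.0], [-23.0, 55.0], [-23.0, 44.0], [-23.0, 33.0], [-19.0, 30.0], [-10.0, 32.0], [-0.0, 31.0], [5.0, 27.0], [11.0, 31.0], [11.0, 41.0], [11.0, 51.0]]
```

```bash
echo '{"motion": [[0.006, 0, 0, 0, 0.016], [0.012, 0, 0, 0, 0.016], [0.018, 0, 0, 0, 0.016], [0.024, 0, 0, 0, 0.016], [0.029, 0, 0, 0, 0.016], [0.031, 0, 0, 0, 0.016], [0.032, 0, 0, 0, 0.016], [0.032, 0, 0, 0, 0.016]]}' > next.json && python3 jog.py next.json | grep -E "pos|ft"
echo '{"motion": [[0.001, 0, 0, 0, 0.016], [0.001, 0, 0, 0, 0.016]]}' > next.json && python3 jog.py next.json | grep -E "pos|ft"
python3 -c "from h import *;jig()"
```

```text
ee_pos: [0.505, 0.1642, 0.0037]
ft_force: [-0.2, 0.2, 0.4]
ee_pos: [0.5061, 0.1642, 0.0038]
ft_force: [-0.3, 0.4, 0.2]
t 9.5 tip jig mm [-1.9 46.5 13.8] toolyaw-jig 0.0018 z [ 0. -0. -1.] F [-0.3  0.4  0.2] w 0.0158
```

```bash
echo '{"motion": [[0.001, 0, 0, 0, 0.016], [0.001, 0, 0, 0, 0.016]]}' > next.json && python3 jog.py next.json | grep -E "pos|ft"
echo '{"motion": [[0.001, 0, 0, 0, 0.016], [0.001, 0, 0, 0, 0.016]]}' > next.json && python3 jog.py next.json | grep -E "pos|ft"
echo '{"motion": [[0.0005, 0, 0, 0, 0.016], [0.0005, 0, 0, 0, 0.016]]}' > next.json && python3 jog.py next.json | grep -E "pos|ft"
```

```text
ee_pos: [0.5068, 0.1642, 0.0037]
ft_force: [-1.4, -0.4, 1.3]
ee_pos: [0.5069, 0.1642, 0.0035]
ft_force: [-5.0, -1.8, 4.5]
ee_pos: [0.5069, 0.1643, 0.0034]
ft_force: [-7.9, -2.3, 5.6]
```

```bash
echo '{"motion": [[-0.008, 0, 0, 0, 0.016], [-0.008, 0, -0.012, 0, 0.016], [-0.008, 0, -0.028, 0, 0.016], [-0.004, -0.03, -0.028, 0, 0.016], [0.008, -0.062, -0.028, 0, 0.016], [0.02, -0.062, -0.028, 0, 0.016], [0.02, -0.062, -0.028, 0, 0.016], [0.02, -0.062, -0.028, 0, 0.016]]}' > next.json && python3 jog.py next.json | grep -E "pos|ft"
python3 - <<'E'
from h import *
jig();c=shot('wrist','w4.png')
g,w=masks(c)
s=r.read_state()
print(proj(c,[O+RJ@[.0275,.052,.012]]))
E
```

```text
ee_pos: [0.5237, 0.2271, 0.0323]
ft_force: [-0.3, -0.4, -0.8]
t 10.9 tip jig mm [ 20.8 107.8  42.3] toolyaw-jig 0.0007 z [ 0. -0. -1.] F [-0.4 -0.4 -0.8] w 0.016
[[361.48868734 237.16311058]]
```

View pics/w4.png

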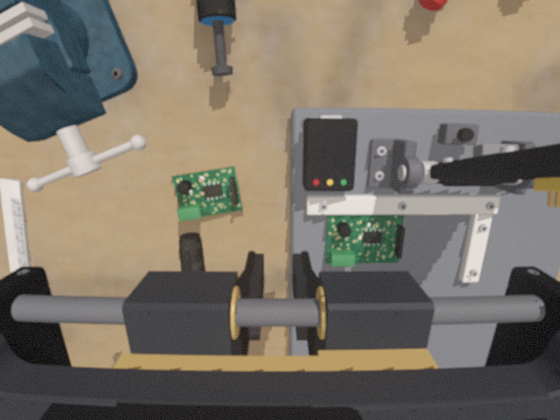

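The board lies square along the back fence (centre about (365,240), left edge column 330); the fingers are free on its left. Checking clearance to the marker and next_board before lowering.

```bash
python3 - <<'E'
from h import *
c=shot('wrist');b=lambda uv,z:(1000*((onz(c,uv,z)-O)@RJ)).round(1)
print(b([(203,240),(243,212),(192,222)],.015),b([(327,262),(330,217),(402,216),(402,262)],.012))
E
```

```text
[[ 26.4 156.8  15. ]
 [ 45.7 129.8  15. ]
 [ 38.9 163.1  15. ]] [[ 9.  74.  12. ]
 [41.4 73.7 12. ]
 [42.1 26.2 12. ]
 [ 8.8 22.  12. ]]
```

```bash
echo '{"motion": [[0, 0, 0.014, 0, 0.016], [0, 0, 0.028, 0, 0.016], [0, 0, 0.028, 0, 0.016], [0, 0.006, 0.028, 0, 0.016], [0, 0.012, 0.028, 0, 0.016], [0, 0.017, 0.028, 0, 0.016], [0, 0.022, 0.028, 0, 0.016], [0, 0.027, 0.028, 0, 0.016], [0, 0.032, 0.028, 0, 0.016], [0, 0.037, 0.028, 0, 0.016], [0, 0.042, 0.028, 0, 0.016], [0, 0.042, 0.028, 0, 0.016]]}' > next.json && python3 jog.py next.json | grep -E "pos|ft"
python3 - <<'E'
from h import *
jig();c=shot('wrist','w5.png')
g,w=masks(c);k=blob(g,(290,190,480,290));P=1000*((onz(c,k,.012)-O)@RJ)
print(P.max(0),P.min(0));print(P[::max(1,len(P)//16)].round(0)[:,:2].tolist())
E
```

```text
ee_pos: [0.527, 0.185, 0.0037]
ft_force: [0.7, 0.3, 0.5]
t 12.2 tip jig mm [20.7 65.5 13.7] toolyaw-jig 0.0007 z [ 0.    -0.001 -1.   ] F [0.7 0.2 0.5] w 0.0164
[42.56735856 47.72936021 12.        ] [15.42414177 -2.13066674 12.        ]
[[43.0, 25.0], [42.0, 34.0], [42.0, 43.0], [36.0, 47.0], [26.0, 47.0], [16.0, 43.0], [20.0, 37.0], [18.0, 31.0], [18.0, 21.0], [18.0, 12.0], [18.0, 3.0], [26.0, 2.0], [36.0, 2.0], [42.0, -2.0], [41.0, 5.0], [43.0, 13.0], [42.0, 22.0]]
```

```bash
echo '{"motion": [[0, 0.004, 0, 0, 0.016], [0, 0.008, 0, 0, 0.016], [0, 0.012, 0, 0, 0.016], [0, 0.014, 0, 0, 0.016], [0, 0.015, 0, 0, 0.016], [0, 0.015, 0, 0, 0.016]]}' > next.json && python3 jog.py next.json | grep -E "pos|ft"
echo '{"motion": [[0, 0.001, 0, 0, 0.016], [0, 0.001, 0, 0, 0.016]]}' > next.json && python3 jog.py next.json | grep -E "pos|ft"
echo '{"motion": [[0, 0.001, 0, 0, 0.016], [0, 0.001, 0, 0, 0.016]]}' > next.json && python3 jog.py next.json | grep -E "pos|ft"
```

```text
ee_pos: [0.5281, 0.1709, 0.0037]
ft_force: [0.3, 0.2, -0.8]
ee_pos: [0.5281, 0.1701, 0.0038]
ft_force: [0.4, -0.3, 0.5]
ee_pos: [0.5282, 0.169, 0.0038]
ft_force: [-0.0, 0.0, -0.0]
```

```bash
echo '{"motion": [[0, 0.001, 0, 0, 0.016], [0, 0.001, 0, 0, 0.016]]}' > next.json && python3 jog.py next.json | grep -E "pos|ft"
python3 -c "from h import *;jig()"
```

```text
ee_pos: [0.5283, 0.168, 0.0037]
ft_force: [1.0, -0.1, -0.2]
t 13.45 tip jig mm [20.6 48.5 13.7] toolyaw-jig 0.0017 z [ 0. -0. -1.] F [ 1.  -0.2 -0.2] w 0.016
```

```bash
echo '{"motion": [[0, 0.001, 0, 0, 0.016], [0, 0.001, 0, 0, 0.016]]}' > next.json && python3 jog.py next.json | grep -E "pos|ft"
echo '{"motion": [[0, 0.001, 0, 0, 0.016], [0, 0.001, 0, 0, 0.016]]}' > next.json && python3 jog.py next.json | grep -E "pos|ft"
echo '{"motion": [[0, 0.001, 0, 0, 0.016], [0, 0.001, 0, 0, 0.016]]}' > next.json && python3 jog.py next.json | grep -E "pos|ft"
python3 -c "from h import *;jig()"
```

```text
ee_pos: [0.5284, 0.1669, 0.0037]
ft_force: [-0.6, 0.1, 0.5]
ee_pos: [0.5285, 0.166, 0.0038]
ft_force: [-0.7, 0.0, -0.2]
ee_pos: [0.5284, 0.1659, 0.0038]
ft_force: [-1.0, 3.6, -0.2]
t 14.05 tip jig mm [20.5 46.4 13.8] toolyaw-jig 0.0023 z [ 0.     0.001 -1.   ] F [-0.7  3.7 -0.2] w 0.0162
```

```bash
echo '{"motion": [[0, -0.006, 0, 0, 0.016], [0, -0.006, -0.014, 0, 0.016], [-0.01, -0.006, -0.028, 0, 0.016], [-0.034, 0.02, -0.028, 0, 0.016], [-0.034, 0.041, -0.028, 0, 0.016], [-0.034, 0.041, -0.028, 0, 0.016], [-0.034, 0.041, -0.014, 0, 0.016], [-0.034, 0.041, 0, 0, 0.016], [-0.034, 0.041, 0, 0, 0.016], [-0.030, 0.041, 0, 0, 0.016], [-0.025, 0.041, 0, 0, 0.016], [-0.025, 0.041, 0, 0, 0.016]]}' > next.json && python3 jog.py next.json | grep -E "pos|ft"
python3 -c "from h import *;jig()"
```

```text
ee_pos: [0.5081, 0.1226, 0.0041]
ft_force: [0.2, 0.4, -0.7]
t 15.25 tip jig mm [-3.2  4.9 14.1] toolyaw-jig 0.0018 z [ 0.001  0.001 -1.   ] F [ 0.2  0.3 -0.7] w 0.0162
```

```bash
echo '{"motion": [[0.001, 0, 0, 0, 0.016], [0.002, 0, 0, 0, 0.016], [0.002, 0, 0, 0, 0.016]]}' > next.json && python3 jog.py next.json | grep -E "pos|ft"
echo '{"motion": [[0.001, 0, 0, 0, 0.016], [0.001, 0, 0, 0, 0.016]]}' > next.json && python3 jog.py next.json | grep -E "pos|ft"
```

```text
ee_pos: [0.5092, 0.1223, 0.0039]
ft_force: [0.3, -0.0, 0.2]
ee_pos: [0.5101, 0.1224, 0.0038]
ft_force: [0.2, 0.1, -0.6]
```

```bash
echo '{"motion": [[0.001, 0, 0, 0, 0.016], [0.001, 0, 0, 0, 0.016]]}' > next.json && python3 jog.py next.json | grep -E "pos|ft"
echo '{"motion": [[0.001, 0, 0, 0, 0.016], [0.001, 0, 0, 0, 0.016]]}' > next.json && python3 jog.py next.json | grep -E "pos|ft"
```

```text
ee_pos: [0.5105, 0.1224, 0.0036]
ft_force: [-3.9, -0.5, 2.4]
ee_pos: [0.5106, 0.1224, 0.0034]
ft_force: [-8.4, -1.6, 5.2]
```

```bash
echo '{"motion": [[-0.008, 0, 0, 0, 0.016], [-0.010, 0, -0.03, 0, 0.016], [-0.010, 0, -0.08, 0, 0.016], [-0.010, 0, -0.13, 0, 0.016], [-0.010, 0, -0.18, 0, 0.016], [-0.010, 0, -0.20, 0, 0.016], [-0.010, 0, -0.20, 0, 0.016], [-0.010, 0, -0.20, 0, 0.016]]}' > next.json && python3 jog.py next.json | grep -E "pos|ft"
python3 - <<'E'
from h import *
jig();c=shot('wrist','w6.png')
b=lambda uv,z:(1000*((onz(c,uv,z)-O)@RJ)).round(1)
u=proj(c,O+np.array([[.0275,.005,.012],[.045,-.02,.016],[.075,0,.033],[.098,0,.134]])@RJ.T);print(u)
x,y=u[0].astype(int);x0=max(0,x-110);y0=max(0,y-110)
im=cv2.imread('pics/w6.png')[y0:y0+165,x0:x0+220];print(x0,y0)
cv2.imwrite('pics/w6c.png',cv2.resize(im,None,fx=3.6,fy=3.6,interpolation=cv2.INTER_CUBIC))
E
```

```text
ee_pos: [0.502, 0.1215, 0.2034]
ft_force: [0.4, 0.3, -0.9]
t 16.95 tip jig mm [ -9.4   4.3 213.4] toolyaw-jig 0.0015 z [ 0.001 -0.001 -1.   ] F [ 0.4  0.3 -0.9] w 0.0157
[[277.2891341  157.83226819]
 [299.44641393 142.8077033 ]
 [282.09232557 115.15594449]
 [284.14541937  82.25287874]]
167 47
```

View pics/w6c.png

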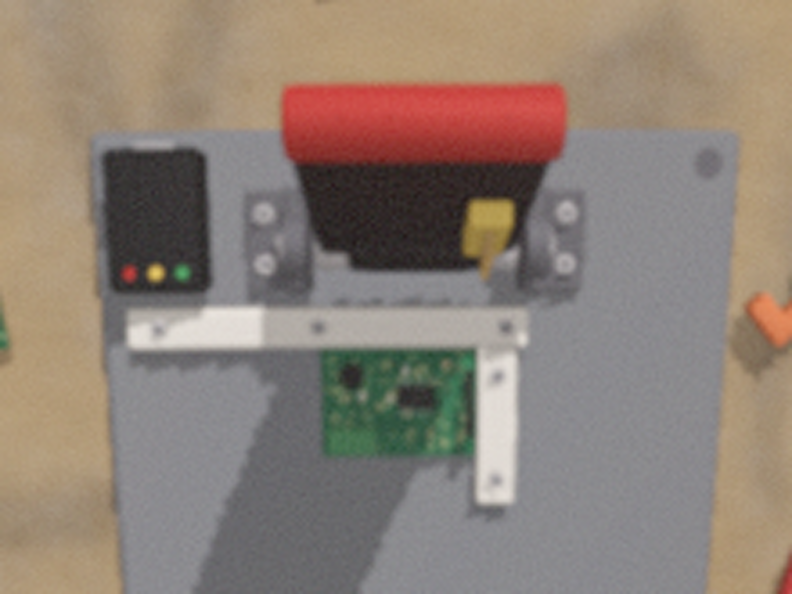

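The crop shows the board snug in the corner (board x columns 322–475, against both fences) and the red bar where predicted (centre about (285,82)). Going behind the head.

```bash
echo '{"motion": [[0.04, 0.001, 0, 0, 0.016], [0.08, 0.003, 0, 0, 0.016], [0.12, 0.004, 0, 0, 0.016], [0.137, 0.004, 0, 0, 0.016], [0.137, 0.004, 0, 0, 0.016], [0.137, 0.004, 0.03, 0, 0.016], [0.137, 0.004, 0.065, 0, 0.016], [0.137, 0.004, 0.09, 0, 0.016], [0.137, 0.004, 0.092, 0, 0.016], [0.137, 0.004, 0.092, 0, 0.016]]}' > next.json && python3 jog.py next.json | grep -E "pos|ft"
python3 - <<'E'
from h import *
jig()
H=np.array([75,33.]);
for th in np.arange(1.8,-.01,-.2):
    u=np.array([-np.cos(th),np.sin(th)]);n=np.array([np.sin(th),np.cos(th)])
    p=H+88*u+4*n; print(round(th,1),'tip centre target',(p+[10,0]).round(1))
E
```

```text
ee_pos: [0.6381, 0.1292, 0.1115]
ft_force: [1.1, 0.0, 1.3]
t 18.0 tip jig mm [126.8   0.9 121.5] toolyaw-jig 0.0023 z [-0.001 -0.    -1.   ] F [ 1.1 -0.1  1.3] w 0.0159
1.8 tip centre target [108.9 117.8]
1.6 tip centre target [ 91.6 120.8]
1.4 tip centre target [ 74.  120.4]
1.2 tip centre target [ 56.8 116.5]
1.0 tip centre target [ 40.8 109.2]
0.8 tip centre target [26.6 98.9]
0.6 tip centre target [14.6 86. ]
0.4 tip centre target [ 5.5 71. ]
0.2 tip centre target [-0.5 54.4]
0.0 tip centre target [-3. 37.]
```

```bash
echo '{"motion": [[-0.009, 0, 0.001, 0, 0.016], [-0.018, 0, 0.001, 0, 0.016], [-0.026, 0, 0.001, 0, 0.016], [-0.035, 0, 0.001, 0, 0.016], [-0.044, 0, 0.001, 0, 0.016], [-0.053, 0, 0.001, 0, 0.016], [-0.053, 0, 0.001, 0, 0.016]]}' > next.json && python3 jog.py next.json | grep -E "pos|ft"
python3 - <<'E'
from h import *
jig();c=shot('side','s3.png')
E
```

```text
ee_pos: [0.585, 0.1245, 0.1108]
ft_force: [1.2, 1.3, 0.8]
t 18.7 tip jig mm [ 73.6   0.6 120.8] toolyaw-jig 0.0021 z [-0.    -0.001 -1.   ] F [1.3 1.2 0.8] w 0.0162
```

View pics/s3.png

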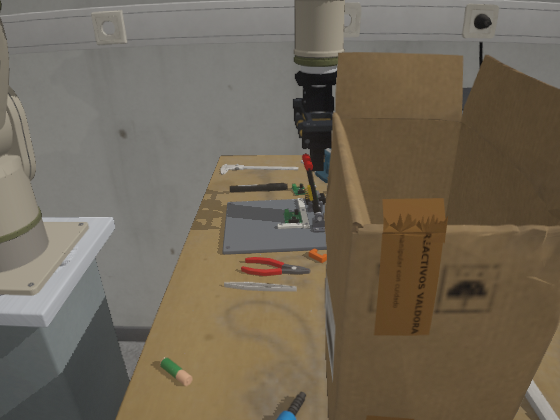

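The side view shows the head pushed past upright, bar at (307,160) above the hinge at (317,215). Continuing along the arc.

```bash
echo '{"motion": [[-0.009, 0, 0.002, 0, 0.016], [-0.017, 0, 0.0045, 0, 0.016], [-0.025, 0, 0.0075, 0, 0.016], [-0.033, 0, 0.012, 0, 0.016], [-0.040, 0, 0.0165, 0, 0.016], [-0.047, 0, 0.022, 0, 0.016], [-0.053, 0, 0.028, 0, 0.016], [-0.059, 0, 0.035, 0, 0.016], [-0.064, 0, 0.042, 0, 0.016], [-0.068, 0, 0.050, 0, 0.016], [-0.072, 0, 0.058, 0, 0.016], [-0.072, 0, 0.058, 0, 0.016]]}' > next.json && python3 jog.py next.json | grep -E "pos|ft"
python3 - <<'E'
from h import *
jig()
for n in('top','side'):
    c=shot(n);h=cv2.cvtColor(c['img'],cv2.COLOR_RGB2HSV);m=(((h[...,0]<6)|(h[...,0]>174))&(h[...,1]>150)&(h[...,2]>60)).astype(np.uint8)
    _,_,st,ce=cv2.connectedComponentsWithStats(m)
    e=proj(c,O+np.array([[-.022,0,.055],[-.029,0,.04]])@RJ.T);print(n,'expected th~.25/0:',e.round(0).tolist())
    print([(s[4],q.round(0).tolist()) for s,q in zip(st[1:],ce[1:]) if s[4]>8 and np.linalg.norm(q-e[0])<60])
E
```

```text
ee_pos: [0.5134, 0.1187, 0.0516]
ft_force: [-0.2, -1.1, 3.1]
t 19.95 tip jig mm [ 1.8  0.5 61.6] toolyaw-jig 0.0021 z [-0.001 -0.    -1.   ] F [-0.3 -1.1  3.1] w 0.016
top expected th~.25/0: [[268.0, 228.0], [269.0, 232.0]]
[]
side expected th~.25/0: [[268.0, 201.0], [265.0, 208.0]]
[(np.int32(116), [266.0, 198.0])]
```

```bash
echo '{"motion": [[-0.002, 0, 0.006, 0, 0.016], [-0.003, 0, 0.011, 0, 0.016], [-0.004, 0, 0.015, 0, 0.016], [-0.0045, 0, 0.018, 0, 0.016], [-0.005, 0, 0.020, 0, 0.016], [-0.005, 0, 0.020, 0, 0.016]]}' > next.json && python3 jog.py next.json | grep -E "pos|ft"
echo '{"motion": [[0, 0, 0.001, 0, 0.016], [0, 0, 0.002, 0, 0.016], [0, 0, 0.002, 0, 0.016]]}' > next.json && python3 jog.py next.json | grep -E "pos|ft"
echo '{"motion": [[0, 0, 0.001, 0, 0.016], [0, 0, 0.001, 0, 0.016]]}' > next.json && python3 jog.py next.json | grep -E "pos|ft"
```

```text
ee_pos: [0.5095, 0.1185, 0.0327]
ft_force: [0.9, 0.3, 3.3]
ee_pos: [0.5094, 0.1184, 0.0308]
ft_force: [1.0, 0.8, 4.6]
ee_pos: [0.5093, 0.1184, 0.0297]
ft_force: [1.3, 0.3, 4.5]
```

```bash
echo '{"motion": [[0, 0, 0.001, 0, 0.016], [0, 0, 0.001, 0, 0.016]]}' > next.json && python3 jog.py next.json | grep -E "pos|ft"
echo '{"motion": [[0, 0, 0.001, 0, 0.016], [0, 0, 0.001, 0, 0.016]]}' > next.json && python3 jog.py next.json | grep -E "pos|ft"
echo '{"motion": [[0, 0, 0.0007, 0, 0.016], [0, 0, 0.0007, 0, 0.016]]}' > next.json && python3 jog.py next.json | grep -E "pos|ft"
```

```text
ee_pos: [0.5092, 0.1185, 0.0286]
ft_force: [-1.4, 1.4, 4.7]
ee_pos: [0.5092, 0.1184, 0.0277]
ft_force: [-1.3, 1.2, 6.0]
ee_pos: [0.5091, 0.1184, 0.0271]
ft_force: [-1.4, 0.6, 5.9]
```

```bash
echo '{"motion": [[0, 0, 0.0005, 0, 0.016], [0, 0, 0.0005, 0, 0.016]]}' > next.json && python3 jog.py next.json | grep -E "pos|ft"
echo '{"motion": [[0, 0, 0.0005, 0, 0.016], [0, 0, 0.0005, 0, 0.016]]}' > next.json && python3 jog.py next.json | grep -E "pos|ft"
```

```text
ee_pos: [0.5092, 0.1184, 0.0269]
ft_force: [-1.9, 1.0, 9.5]
ee_pos: [0.5091, 0.1184, 0.0266]
ft_force: [-3.3, -1.2, 13.5]
```

```bash
echo '{"motion": [[0, 0, 0, 0, 0.016], [0, 0, 0, 0, 0.016], [0, 0, 0, 0, 0.016], [0, 0, 0, 0, 0.016], [0, 0, 0, 0, 0.016]]}' > next.json && python3 jog.py next.json | grep -E "time|pos|ft"
python3 - <<'E'
from h import *
jig();c=shot('side');h=cv2.cvtColor(c['img'],cv2.COLOR_RGB2HSV);m=(((h[...,0]<6)|(h[...,0]>174))&(h[...,1]>150)&(h[...,2]>60)).astype(np.uint8)
_,_,st,ce=cv2.connectedComponentsWithStats(m);print([(s[4],q.round(0).tolist()) for s,q in zip(st[1:],ce[1:]) if s[4]>8])
print(proj(c,O+np.array([[-.029,0,.033],[-.029,-.028,.033]])@RJ.T).round(0).tolist())
E
```

```text
time: 22.65
ee_pos: [0.5092, 0.1184, 0.0266]
ft_force: [-4.6, -0.6, 13.9]
t 22.65 tip jig mm [-2.5  0.6 36.6] toolyaw-jig 0.002 z [-0.    -0.001 -1.   ] F [-4.7 -0.3 13.9] w 0.016
[(np.int32(110), [264.0, 212.0]), (np.int32(467), [263.0, 266.0])]
[[265.0, 211.0], [265.0, 217.0]]
```

The bar sits where the fully-down position predicts, and the tip height of 36.6 mm matches the 37 mm stop, with a steady force.

```bash
python3 -c "
from bench import r
print(r.close_job())"
```

```text
the job is handed in; nothing more can be done
None
```

The board is seated against both fences, and I handed the job in with the probe head held down on its stop at about 14 N; the fingertips turned out about 3 cm shorter than stated, so finding their true height took one touch on the plate that reached about 59 N at the wrist.

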